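# Clamp the glued adapter housing in the bench bar clamp

## Robot

A 7-joint arm with a two-finger parallel gripper is mounted at the origin on a cart in front of the work surface, level with it; the furniture and walls round the work are solid. World frame = base frame: x ahead of the robot, y to its left, z up, the work surface at z = 0. Lengths are in m, angles in rad, forces in N, time in s.
With the tool pointing down it reaches from about 0.4 to 0.85 m from the base axis. Payload 10.4 kg.
Tool frame: the origin (TCP) lies on the centre line of the jaws, within the pads' length; the fingertips stand 8 mm ahead of it and the grasp point (between the pads) lies 11 mm behind it (r.finger_overhang is the distance from the TCP to the fingertips, in m); z points along the fingers, y is the line along which they close (so a half turn about z gives the same grasp; the last joint's range is limited). The gripper opens to 87 mm and grips with 3 to 60 N. Pads are 19 mm wide; open, the fingers measure 117 mm over their backs; the gripper's body (75 mm by 190 mm) begins 51 mm behind the grasp point.
Start: joints at [1.205, 0.332, -0.065, 1.46, 0.022, 1.35, -0.088], TCP at [0.21, -0.589, 0.231] pointing down, gripper open.
Joint ranges: [-2.6, 2.6], [-0.5, 2.12], [-1.47, 1.34], [0.16, 2.42], [-1.27, 4.41], [0.06, 2.06], [-2.6, 2.6]. Speed limits (rad/s): [2.22, 2.22, 2.79, 2.79, 3.14, 3.14, 3.14].

## Interface

Orientations are given as a unit quaternion [x, y, z, w].
In Python, from bench import r, vision gives the robot as it stands.
- The arm moves only by the tool drive_tool, never from a script. Its argument "series" is a list of rows, each a list of 2 entries, a list of its own where there are three numbers: the shift along the world's x, y, z in cm, then the turn about the world's z in degrees. A call has exactly 10 rows; each row shifts and turns the commanded pose from where the row before left it; what a row does not reach is not made up. A row lasts 1/8 s, in which the tool goes at most 62.5 mm and 10.7 degrees, less where a joint would pass 70% of its speed; a pose out of reach is approached as far as the arm can. A call with a gripper value outside its range is refused whole. "hand" is the closure, from 0 (fully open) to 1 (shut), set as the call begins (left out, the last holds). The fingers move at their own pace and stop on an object; "newtons" is the grip in N (left out, the last holds). Time passes only in rows, so rows that do not move let the fingers close, or fill a call up. It gives the time, the measured TCP pose, the force, the opening and the grip force at its end, in the units of the state.
- r.read_state(): the state, without advancing time (a new reading comes with each control period).
- vision.camera(name): name is "side" or "top" or "wrist"; returns a dict with "color" (400x640x3 uint8, red, green, blue), "intrinsics" (3x3 intrinsics, pixels), "R" (3x3) and "t" (3): a world point X has camera coordinates R X + t; the wrist camera has in their place "mount" (4x4, takes a point from camera to tool coordinates, whose origin is the TCP and whose axes are the flange's). Camera axes: x right, y down, z forward; pixel columns grow to the right and rows downward; lengths in m; the calibration is good to about 2 mm. A picture is of the moment at which its call begins: read the wrist's pose just before it. There is no depth.
- r.close_job(): hands the job in; it is judged then, once.
The state is a dict: "time": time; "joint_positions": joint angles; "joint_vel": joint speeds; "joint_torque": joint torques, N m; "ee_pos": TCP position; "eef_rot": TCP orientation; "ft_force": force on the tool from outside, world axes, zero at the start; "torque": the same for the moment, N m; "width": finger opening in m; "grip_force": force on a finger pad.
Only numpy, scipy, OpenCV 4.12 (cv2) and the standard library are available. Lean on these libraries where they do the work, as an engineer would, in place of code of your own. Each camera call takes 0.05 s, during which the arm holds its last target. There are 200 camera calls.

## Task

The white adapter housing has just been glued and must be held while the glue sets. Set it flat on the bed of the bench bar clamp, centred between the jaws, let go of it, then squeeze the clamp's trigger towards its grip again and again until the sliding jaw holds the housing firmly against the fixed jaw (about 10 N), without crushing it (20 N is too much), and let the trigger go. Move the sliding jaw only with the trigger, never by pushing it, and leave the tools and parts round about where they lie.

Things in the scene. Friction and masses are not known exactly. Their poses are not given: they have to be found in the camera images.
- adapter_centre (a point): Centre (half-way up) of the loose white adapter housing, a smooth box 40 x 42 x 26 mm (its x, y, z); about 80 g.
- adapter: The same white adapter housing; origin at the centre of its underside.
- clamp: Bench bar clamp fixed to the desk, on a steel base plate 215 x 76 x 8 mm. Origin on the desk under the bar; x runs along the bar from the grip to the fixed jaw (plate from x = -0.100 to +0.115), z up. The fixed jaw (44 mm wide, top at z = 43 mm) has its orange face at x = +0.088, looking to -x. The plate's top, z = 8 mm, between the jaws is the bed.
- seat (a point): Point on the bed (top of the base plate, 8 mm above the desk) on the bar's centre line, 20 mm before the fixed jaw's face: where the middle of the housing's underside comes to lie when it is clamped. Same axes as the clamp.
- pad_face (a point): Centre of the orange pressing face (30 wide, 28 high, from 12 to 41 mm above the desk) of the sliding jaw; the jaw moves along the clamp's +x. With the jaw fully open it stands 70 mm from the fixed jaw's face. The pad is sprung: 8 N per mm, at most 6 mm. Behind it the jaw's head is 34 mm wide.
- press_pad: The orange sprung pad itself.
- sliding_jaw: Black head and toothed steel bar. A friction brake of 12 N holds the jaw wherever the trigger has brought it; it never goes back. A full stroke moves it 5 mm to the fixed jaw (the first one 3 to 8 mm); the trigger must go fully back to take the next tooth. Once the pad meets the housing, a part stroke tightens it as far as it goes.
- grip (a point): Middle of the fixed black grip, which stands upright on the clamp: 14 mm thick along the clamp's x, 24 mm wide along y, from 58 to 108 mm above the desk; this point is 90 mm up.
- trigger_bar (a point): Axis of the orange finger bar at the top of the trigger, a round bar 14 mm in diameter and 24 mm long along the clamp's y, about 91 mm above the desk, on the +x side of the grip. Released, its axis stands 32 mm from the grip's centre; fully squeezed, 16 mm.
- trigger (a joint): Trigger angle in rad: 0 released, 0.40 fully squeezed. Squeezing moves the finger bar towards the grip (the clamp's -x) about a pivot 38 mm below the bar's axis; a spring brings it back. Newtons needed on the finger bar: about 8 to 9 to advance the free jaw (2 to 3 of them for the return spring), plus half of the clamping force.
- tweezers: Steel tweezers, bystander.
- board_2: Small green circuit board, bystander.
- marker: White marker with a black cap, bystander.
- driver_blue: Blue screwdriver, bystander.
- snips: Blue-handled cutters, bystander.
Things that resemble listed ones, but are neither listed nor needed, are in the scene too. Of the things that look like the adapter, the smaller one is meant.

How it is judged:
On the way, in this order (a step that is already met when the one before it is completed fails the run):
1. the housing lies flat on the clamp's bed between the jaws, let go, not yet gripped (z of adapter in the frame of seat between -0.003 and 0.003 m and y of adapter in the frame of seat between -0.01 and 0.01 m and x of adapter in the frame of seat between -0.035 and 0.004 m and contact force between the fingers and adapter below 0.1 N), for 0.2 s.
2. the trigger is squeezed (value of joint trigger above 0.2 rad), for 0.05 s.
3. the sliding jaw presses the housing with more than 6 N (contact force between press_pad and adapter above 6 N), for 0.2 s.
At the end, for the whole second after the job is handed in: The housing lies flat on the bed (within 4 mm of it, tilt under 0.1 rad), its middle within 12 mm of the seat point, pressed with more than 6 N by the sliding jaw's pad against the fixed jaw; the trigger is released (under 0.05 rad) (contact force between press_pad and adapter above 6 N and z of adapter in the frame of seat between -0.003 and 0.004 m and horizontal distance between adapter and seat below 0.012 m and angle between adapter's own z axis and vertical below 0.1 rad and value of joint trigger below 0.05 rad and linear speed of adapter below 0.01 m/s); the robot touches nothing.
It fails at once if the housing is crushed: the pad presses it with more than 20 N (contact force between press_pad and adapter above 20 N).
It fails at once if the sliding jaw or its pad is pushed by the robot (more than 3 N) (contact force between any of the fingers, the arm and sliding_jaw above 3 N or contact force between the fingers and press_pad above 3 N).
It fails at once if a bystander is moved by more than 30 mm (distance of any of tweezers, board_2, marker, driver_blue, snips from where it was at the start of the episode above 0.03 m).
It also fails if it takes over 67 s, if anything falls off the work surface, if the arm or the gripper's body presses on something with over 40 N, if the wrist force passes 120 N, or if a joint passes its speed limit or range.

## Working session

There is one attempt and no reset: what is moved stays moved. The work goes in short steps, Python scripts to look and compute and a tool call to move; the robot and the scene stay as the last step left them, time stands still between calls to the robot, and variables do not carry over. Pictures are saved under pics/ and viewed, at most 11 in all, crops included, and the job is handed in when it is done.

Besides the shell and the picture viewer there is one more tool, called by a JSON object that holds its "method" and its "body", one argument or row to a line. drive_tool: Moves the arm, as the interface text tells. Its arguments: {"type":"object","properties":{"series":{"type":"array"},"hand":{"type":"number"},"newtons":{"type":"number"}},"required":["series"]}

```bash
mkdir -p pics
cat > h.py <<'E'
import numpy as np, cv2
from bench import r, vision
def snap(n,f):
    c=vision.camera(n); cv2.imwrite(f'pics/{f}.png',c["color"][:,:,::-1]); return c
def ray(c,u,v):
    d=np.linalg.inv(c["intrinsics"])@[u,v,1]; R=np.array(c["R"]); return -R.T@np.array(c["t"]), R.T@d
def plane(c,u,v,z):
    o,d=ray(c,u,v); return o+d*(z-o[2])/d[2]
def proj(c,X):
    p=c["intrinsics"]@(np.array(c["R"])@X+c["t"]); return p[:2]/p[2]
E
python3 - <<'E'
from h import *
import pickle
a=snap("top","top0"); b=snap("side","side0")
pickle.dump((a,b),open("c0.pkl","wb"))
for c in(a,b): print(c["intrinsics"],ray(c,320,200))
print(r.read_state())
E
```

```text
[[386.23838049   0.         326.77860625]
 [  0.         386.23838049 198.00266397]
 [  0.           0.           1.        ]] (array([0.37306749, 0.03478028, 0.98897168]), array([ 0.17421659,  0.04705156, -0.98375276]))
[[371.81125912   0.         318.14598204]
 [  0.         371.81125912 199.54024898]
 [  0.           0.           1.        ]] (array([0.54296641, 0.96005903, 0.56361354]), array([-0.00944797, -0.88104656, -0.4729631 ]))
{'time': 0.1, 'joint_positions': array([ 1.20536062,  0.33277976, -0.06471475,  1.46087174,  0.0216202 ,
        1.34987942, -0.08851185]), 'joint_vel': array([ 0.00188257, -0.00303971, -0.00052328, -0.00023193, -0.00016805,
        0.00140451,  0.00136614]), 'joint_torque': array([ 1.93898282e-03, -6.24543071e+01,  2.49696668e-02, -3.90717351e+01,
       -6.14383025e-02,  3.65464669e-02,  5.26970314e-05]), 'ee_pos': array([ 0.2099858 , -0.58831234,  0.22984471]), 'eef_rot': array([ 9.85341489e-01,  1.70592392e-01, -1.40931281e-04, -6.04799200e-04]), 'ft_force': array([ 1.1303412 ,  0.18326866, -0.09691134]), 'torque': array([-0.02130287, -0.05307016, -0.01638728]), 'grip_force': 0.0, 'width': 0.08716096838456312}
```

View pics/top0.png

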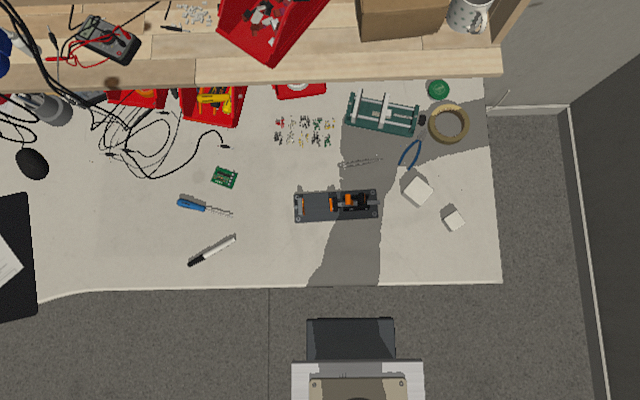

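View pics/side0.png

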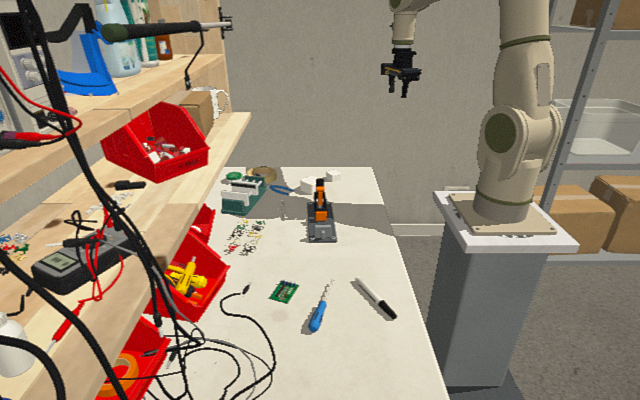

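The top view shows the clamp at (336,205), with its fixed jaw to the left at (298,206). The small white box is at (453,218), the larger lookalike at (416,190), and the snips at (409,152).

Run:
```python
from h import *
import pickle
a,b=pickle.load(open("c0.pkl","rb"))
im=a["color"][:,:,::-1]
t=cv2.resize(im[145:240,285:480],None,fx=4,fy=4,interpolation=cv2.INTER_CUBIC)
s=cv2.resize(b["color"][160:250,265:395,::-1],None,fx=2.3,fy=2.3,interpolation=cv2.INTER_CUBIC)
o=np.zeros((t.shape[0]+s.shape[0],780,3),np.uint8);o[:t.shape[0]]=t;o[t.shape[0]:,:s.shape[1]]=s
cv2.imwrite("pics/crop.png",o)
hsv=cv2.cvtColor(im,cv2.COLOR_BGR2HSV)
# white box
roi=np.zeros(im.shape[:2],np.uint8);roi[195:240,435:472]=255
print(im[218,453],im[225,480],im[207,450],im[230,456])
m=cv2.inRange(hsv,(5,150,120),(20,255,255));m[:180]=0;m[225:]=0;m[:,:285]=0;m[:,390:]=0
n,l,st,ce=cv2.connectedComponentsWithStats(m)
for i in range(1,n):
  if st[i,4]>3: print(st[i],ce[i],plane(a,*ce[i],.04))
# plate: dark mask
g=im.max(2);m=((g<125)*255).astype(np.uint8);m[:183]=0;m[228:]=0;m[:,:285]=0;m[:,385:]=0
print(np.round(plane(a,294,206,.008),4),plane(a,381,204,.008),plane(a,453,218,.026))
```

```text
[180 192 198] [159 173 177] [100 107 111] [157 168 173]
[345 194   6  11  59] [347.28813559 199.08474576] [0.54171159 0.01205346 0.04      ]
[302 198   2   9  13] [302.30769231 202.        ] [0.53717425 0.12450348 0.04      ]
[329 198   4  14  32] [330.3125  203.84375] [0.53075182 0.05461951 0.04      ]
[0.5328 0.1491 0.008 ] [ 0.53240794 -0.07461852  0.008     ] [ 0.48980491 -0.24911774  0.026     ]
```

View pics/crop.png

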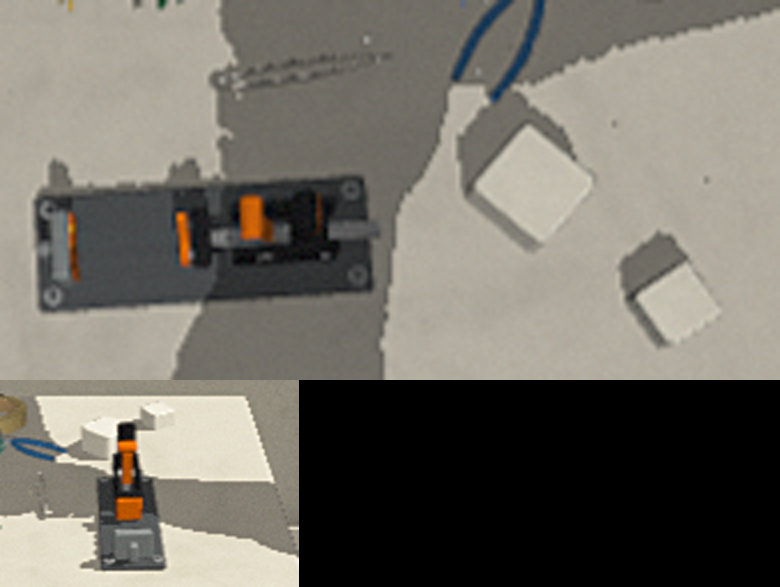

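The crop shows the plate corners at about (36,190), (366,176), (372,291) and (39,312). The small box's top-face corners are at (636,300), (686,262), (721,308) and (670,347).

Run:
```python
from h import *
import pickle
a,b=pickle.load(open("c0.pkl","rb"))
f=lambda p,z: plane(a,285+p[0]/4-.4,145+p[1]/4-.4,z)[:2]
P=np.array([f(p,.008) for p in[(36,190),(366,176),(372,291),(39,312)]])
print(P.round(4),np.linalg.norm(P-np.roll(P,-1,0),axis=1))
ux=(P[0]+P[3]-P[1]-P[2]);ux/=np.linalg.norm(ux);uy=np.array([-ux[1],ux[0]]);c=P.mean(0)
print("yaw",np.degrees(np.arctan2(ux[1],ux[0])),"origin",c-ux*.0075,"seat",c+ux*(.068-.0075))
o=c-ux*.0075
for n,p,z in[("fixface",(75,246),.042),("bar top",(254,196),.098),("bar top2",(254,238),.098),("pad top",(189,238),.041)]:
  d=f(p,z)-o;print(n,d@ux,d@uy)
B=np.array([f(p,.026) for p in[(636,300),(686,262),(721,308),(670,347)]])
print(B.round(4),np.linalg.norm(B-np.roll(B,-1,0),axis=1),B.mean(0))
e=B[1]-B[0];print("edge01",np.degrees(np.arctan2(e[1],e[0])));e=B[2]-B[1];print("edge12",np.degrees(np.arctan2(e[1],e[0])))
q=r.read_state()["eef_rot"]
from scipy.spatial.transform import Rotation as Ro
print(Ro.from_quat(q).as_matrix().round(3))
```

```text
[[ 0.5694  0.15  ]
 [ 0.573  -0.0638]
 [ 0.4982 -0.0645]
 [ 0.4897  0.1484]] [0.21382899 0.07482624 0.21302072 0.07966769]
yaw 91.62402231232831 origin [0.53277761 0.03502952] seat [0.53085044 0.1030022 ]
fixface 0.08691487097684764 0.0039050336390761293
bar top -0.024187901955076186 -0.01096247786377368
bar top2 -0.022748403713105613 0.013960267097928202
pad top 0.01583518345914783 0.0024858911109041618
[[ 0.4864 -0.2257]
 [ 0.5094 -0.2583]
 [ 0.4801 -0.2775]
 [ 0.4567 -0.2444]] [0.03992532 0.03499714 0.04056718 0.0350235 ] [ 0.48316047 -0.25145669]
edge01 -54.71859175728525
edge12 -146.76564989003674
[[ 0.942  0.336 -0.   ]
 [ 0.336 -0.942  0.001]
 [-0.    -0.001 -1.   ]]
```

{"method": "drive_tool", "body": {
  "series": [
    [[3,3.7,0],1.6],
    [[3,3.7,0],1.6],
    [[3,3.7,0],1.6],
    [[3,3.7,0],1.6],
    [[3,3.7,0],1.6],
    [[3,3.7,0],1.6],
    [[3,3.7,0],1.6],
    [[3,3.7,0],1.6],
    [[3,3.7,0],1.6],
    [[0,0,0],0]
  ],
  "hand": 0
}}

```text
time: 1.35
ee_pos: [0.4822, -0.2516, 0.2303]
eef_rot: [0.955, 0.296, 0.0, -0.001]
ft_force: [-0.7, -0.7, -0.3]
width: 0.0869
grip_force: 0.0
```

```bash
cat >> h.py <<'E'
from scipy.spatial.transform import Rotation as Ro
import pickle
def wrist(f):
    s=r.read_state(); c=vision.camera("wrist"); cv2.imwrite(f'pics/{f}.png',c["color"][:,:,::-1])
    T=np.eye(4);T[:3,:3]=Ro.from_quat(s["eef_rot"]).as_matrix();T[:3,3]=s["ee_pos"]
    W=np.linalg.inv(T@np.array(c["mount"]));c["R"]=W[:3,:3];c["t"]=W[:3,3];pickle.dump(c,open(f+".pkl","wb"));return c
def yawc():
    y=Ro.from_quat(r.read_state()["eef_rot"]).as_matrix()[:,1];return np.degrees(np.arctan2(y[1],y[0]))
E
python3 - <<'E'
from h import *
c=wrist("w1");s=r.read_state();print(s["ee_pos"],yawc(),c["mount"])
print(proj(c,np.array([.483,-.252,.026])))
E
```

```text
[ 0.48080822 -0.25402472  0.23021294] -55.76653757549325 [[ 7.09931169e-04 -9.66314887e-01 -2.57361682e-01  7.02751925e-02]
 [ 9.99999695e-01  6.02565623e-04  4.96044400e-04  1.09736708e-03]
 [-3.24257786e-04 -2.57361956e-01  9.66315020e-01 -1.54885041e-01]
 [ 0.00000000e+00  0.00000000e+00  0.00000000e+00  1.00000000e+00]]
[322.55459706 176.52086228]
```

View pics/w1.png

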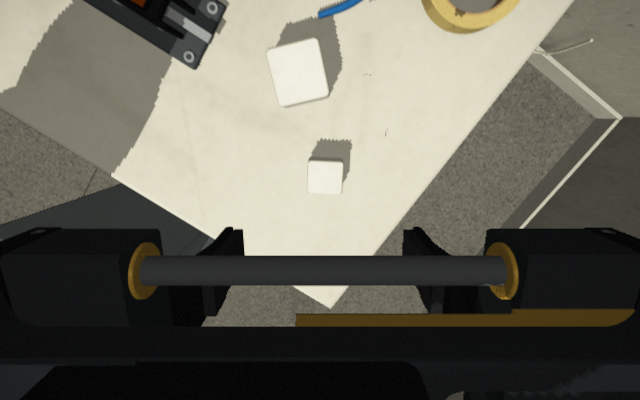

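The wrist view shows the small box at (308–343, 158–194), nearly axis-aligned. I'll refine it with a colour mask.

Run:
```python
from h import *
c=pickle.load(open("w1.pkl","rb"))
im=c["color"];print([tuple(im[v,325]) for v in range(152,202,3)]);print([tuple(im[172,u]) for u in range(299,353,3)])
g=im.min(2).astype(int)
roi=g[150:205,298:355].astype(np.uint8)
for th in(225,232,238):
  m=(roi>th).astype(np.uint8);n,l,st,ce=cv2.connectedComponentsWithStats(m)
  i=l[22,27]
  if not i: continue
  rr=cv2.minAreaRect(np.argwhere(l==i)[:,::-1].astype(np.float32));p=cv2.boxPoints(rr)+[298,150]
  B=np.array([plane(c,*q,.026)[:2] for q in p]);e=B-np.roll(B,-1,0)
  print(th,rr,B.mean(0),np.linalg.norm(e,axis=1),np.degrees(np.arctan2(e[:,1],e[:,0])))
```

```text
[(np.uint8(135), np.uint8(132), np.uint8(117)), (np.uint8(136), np.uint8(131), np.uint8(117)), (np.uint8(105), np.uint8(102), np.uint8(91)), (np.uint8(188), np.uint8(184), np.uint8(163)), (np.uint8(240), np.uint8(238), np.uint8(224)), (np.uint8(240), np.uint8(239), np.uint8(225)), (np.uint8(240), np.uint8(238), np.uint8(226)), (np.uint8(240), np.uint8(239), np.uint8(225)), (np.uint8(240), np.uint8(238), np.uint8(225)), (np.uint8(240), np.uint8(238), np.uint8(224)), (np.uint8(240), np.uint8(238), np.uint8(224)), (np.uint8(238), np.uint8(236), np.uint8(221)), (np.uint8(239), np.uint8(237), np.uint8(223)), (np.uint8(238), np.uint8(237), np.uint8(222)), (np.uint8(230), np.uint8(227), np.uint8(207)), (np.uint8(228), np.uint8(224), np.uint8(203)), (np.uint8(228), np.uint8(225), np.uint8(203))]
[(np.uint8(230), np.uint8(227), np.uint8(206)), (np.uint8(229), np.uint8(226), np.uint8(206)), (np.uint8(229), np.uint8(226), np.uint8(205)), (np.uint8(230), np.uint8(227), np.uint8(207)), (np.uint8(239), np.uint8(237), np.uint8(223)), (np.uint8(240), np.uint8(238), np.uint8(225)), (np.uint8(239), np.uint8(237), np.uint8(224)), (np.uint8(240), np.uint8(239), np.uint8(225)), (np.uint8(241), np.uint8(238), np.uint8(225)), (np.uint8(241), np.uint8(239), np.uint8(226)), (np.uint8(240), np.uint8(238), np.uint8(225)), (np.uint8(240), np.uint8(238), np.uint8(224)), (np.uint8(240), np.uint8(238), np.uint8(224)), (np.uint8(240), np.uint8(238), np.uint8(224)), (np.uint8(237), np.uint8(235), np.uint8(219)), (np.uint8(131), np.uint8(127), np.uint8(112)), (np.uint8(147), np.uint8(142), np.uint8(127)), (np.uint8(230), np.uint8(226), np.uint8(205))]
225 ((25.899999618530273, 20.799999237060547), (4.743415832519531, 2.2135939598083496), 18.434947967529297) [ 0.48934008 -0.24951098] [0.00255088 0.00541722 0.00255404 0.00542651] [-163.8090697   105.87916018   16.39909861  -74.15346678]
```

Run:
```python
from h import *
c=pickle.load(open("w1.pkl","rb"))
g=c["color"].min(2)[150:205,298:355]
for th in(212,215,218):
  m=cv2.morphologyEx((g>th).astype(np.uint8),cv2.MORPH_OPEN,np.ones((3,3)));n,l,st,ce=cv2.connectedComponentsWithStats(m)
  i=l[22,27]
  rr=cv2.minAreaRect(np.argwhere(l==i)[:,::-1].astype(np.float32));p=cv2.boxPoints(rr)+[298,150]
  B=np.array([plane(c,*q,.026)[:2] for q in p]);e=B-np.roll(B,-1,0)
  print(th,rr,plane(c,*(ce[i]+[298,150]),.026),B.mean(0),np.linalg.norm(e,axis=1),np.degrees(np.arctan2(e[:,1],e[:,0])))
print(r.read_state()["ee_pos"])
# clamp features in view: plate corner far
```

```text
212 ((26.48416519165039, 27.83258056640625), (32.81995391845703, 31.10761070251465), 2.726310968399048) [ 0.4832009  -0.25456934  0.026     ] [ 0.48280257 -0.25482364] [0.03631588 0.03720766 0.03636217 0.03816626] [-148.87110652  121.75243405   32.64016804  -58.31373835]
215 ((26.453536987304688, 27.696903228759766), (32.66082763671875, 30.465702056884766), 3.814075469970703) [ 0.48314795 -0.25457634  0.026     ] [ 0.48292145 -0.25470019] [0.0355471  0.03703544 0.03561079 0.03796869] [-149.93780927  120.6593315    31.56476706  -59.43299317]
218 ((26.345130920410156, 27.823007583618164), (32.46126937866211, 30.19962501525879), 3.814074993133545) [ 0.48305107 -0.25454266  0.026     ] [ 0.48273283 -0.25467905] [0.0352442  0.03681669 0.03530691 0.03773631] [-149.93780712  120.65854973   31.55557516  -59.43299159]
[ 0.48080822 -0.25402472  0.23021294]
```

{"method": "drive_tool", "body": {
  "series": [
    [[0.2,0,-3],-2],
    [[0,0,-3],0],
    [[0,0,-3],0],
    [[0,0,-3],0],
    [[0,0,-3],0],
    [[0,0,-2.7],0],
    [[0,0,-2],0],
    [[0,0,-1.3],0],
    [[0,0,-0.7],0],
    [[0,0,0],0]
  ]
}}

```text
time: 2.65
ee_pos: [0.4819, -0.2559, 0.0135]
eef_rot: [0.961, 0.276, -0.0, -0.0]
ft_force: [-0.5, 0.5, -0.0]
width: 0.087
grip_force: 0.0
```

{"method": "drive_tool", "body": {
  "series": [
    [[0,0,0],0],
    [[0,0,0],0],
    [[0,0,0],0],
    [[0,0,0],0],
    [[0,0,0],0],
    [[0,0,0],0],
    [[0,0,0],0],
    [[0,0,0],0],
    [[0,0,0],0],
    [[0,0,0],0]
  ],
  "hand": 1,
  "newtons": 12
}}

```text
time: 3.9
ee_pos: [0.4821, -0.2556, 0.0136]
eef_rot: [0.961, 0.276, -0.0, -0.0]
ft_force: [-0.3, -0.0, 0.2]
width: 0.042
grip_force: 12.0
```

{"method": "drive_tool", "body": {
  "series": [
    [[0,0,2],0],
    [[0,0,5],0],
    [[0,0.5,5],3],
    [[0.3,2,5],5],
    [[0.6,4,5],6],
    [[0.8,4,2],8],
    [[0.8,5,0],9],
    [[0.8,5,0],10],
    [[0.8,5,0],10],
    [[0.5,3,0],8.5]
  ]
}}

```text
time: 5.15
ee_pos: [0.5279, 0.0311, 0.2522]
eef_rot: [0.695, 0.719, 0.0, 0.0]
ft_force: [-0.6, -0.3, -0.9]
width: 0.0419
grip_force: 12.0
```

Run:
```python
from h import *
for i in range(5): vision.camera("top")
c=wrist("w2");s=r.read_state();print(s["time"],s["ee_pos"],yawc(),s["width"])
for p in[(.5308,.103,.008),(.5328,.035,.008)]: print(proj(c,np.array(p)))
```

```text
5.45 [0.52787389 0.02680181 0.25194025] 1.3640632790287432 0.04186130732564738
[326.21015241 107.59042388]
[326.2852129  163.71161263]
```

View pics/w2.png

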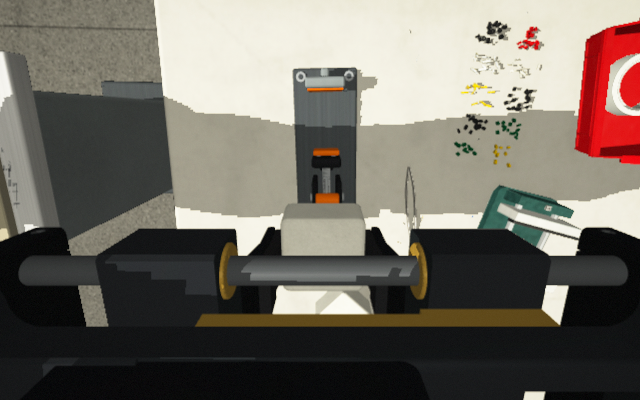

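The wrist view shows the plate at u=294–358, v=69–205, the fixed jaw's orange edge at (325,89), the pad at (326,152) and the trigger bar at (327,198).

Run:
```python
from h import *
c=pickle.load(open("w2.pkl","rb"))
im=c["color"];hsv=cv2.cvtColor(im,cv2.COLOR_RGB2HSV)
g=cv2.cvtColor(im,cv2.COLOR_RGB2GRAY).astype(float)
L=[];Rr=[]
for v in range(80,185,3):
  d=np.diff(g[v]);l=285+np.argmin(d[285:303]);q=348+np.argmax(d[348:368])
  L.append(plane(c,l+.5,v,.008)[:2]);Rr.append(plane(c,q+.5,v,.008)[:2])
L,Rr=np.array(L),np.array(Rr)
for A in(L,Rr):
  k=np.polyfit(A[:,1],A[:,0],1);res=A[:,0]-np.polyval(k,A[:,1]);ok=abs(res)<.002;k=np.polyfit(A[ok,1],A[ok,0],1)
  print(ok.sum(),k,[np.polyval(k,y) for y in(.035,.103)], "yaw",90-np.degrees(np.arctan(k[0])))
print("top edge",[plane(c,u,60+np.argmin(np.diff(g[60:76,u]))+.5,.008).round(4) for u in(310,317,334,340)])
m=cv2.inRange(hsv,(4,140,100),(20,255,255));m[:75]=0;m[215:]=0;m[:,:290]=0;m[:,360:]=0
n,l,st,ce=cv2.connectedComponentsWithStats(m)
for i in range(1,n):
  if st[i,4]>8:
    x,y,w,h,_=st[i];print(st[i],ce[i],"ztop43/41",plane(c,x+w/2,y,.042),plane(c,x+w/2,y+h,.042),'z98',plane(c,x+w/2,y,.098), plane(c,x,ce[i][1],.09)-plane(c,x+w,ce[i][1],.09))
```

```text
35 [-0.04095573  0.49568046] [np.float64(0.4942470131434271), np.float64(0.4914620233083883)] yaw 92.34527992390883
22 [-0.04120699  0.57103372] [np.float64(0.5695914739843309), np.float64(0.5667893984273848)] yaw 92.35965184152957
top edge [array([0.5106, 0.1476, 0.008 ]), array([0.5188, 0.1478, 0.008 ]), array([0.5386, 0.1483, 0.008 ]), array([0.5456, 0.1485, 0.008 ])]
[307  87  37   5 134] [324.12686567  89.29850746] ztop43/41 [0.52910309 0.12391173 0.042     ] [0.52924452 0.11875831 0.042     ] z98 [0.52877847 0.11971358 0.098     ] [-0.03490393 -0.00087946  0.        ]
[313 148  27   8 203] [325.81773399 151.55665025] ztop43/41 [0.53204393 0.05823621 0.042     ] [0.532301   0.04913802 0.042     ] z98 [0.53126783 0.06412069 0.098     ] [-0.02674969 -0.00067623  0.        ]
[316 193  23  10 228] [327.         197.53947368] ztop43/41 [0.53471494 0.00550823 0.042     ] [ 0.53507147 -0.00675825  0.042     ] z98 [0.53352878 0.01948761 0.098     ] [-0.02366461 -0.00059983  0.        ]
```

{"method": "drive_tool", "body": {
  "series": [
    [[0.1,2,0],1],
    [[0,3,-1],0],
    [[0,2,-3],0],
    [[0,0,-4],0],
    [[0,0,-4],0],
    [[0,0,-3],0],
    [[0,0,-2],0],
    [[0,0,-1],0],
    [[0,0,0],0],
    [[0,0,0],0]
  ]
}}

```text
time: 6.7
ee_pos: [0.5296, 0.0984, 0.0732]
eef_rot: [0.691, 0.723, 0.001, 0.001]
ft_force: [-0.1, 0.5, -0.9]
width: 0.0422
grip_force: 12.0
```

Run:
```python
from h import *
vision.camera("side");vision.camera("side")
c=wrist("w3");s=r.read_state();print(s["time"],s["ee_pos"],yawc(),s["width"],s["ft_force"])
im=c["color"];cv2.imwrite("pics/w3.png",im[:,:,::-1])
```

```text
6.85 [0.5294323  0.09826957 0.07292577] 2.5301413540788396 0.04198186512818907 [-0.19135088 -1.45394323 -0.98492418]
```

View pics/w3.png

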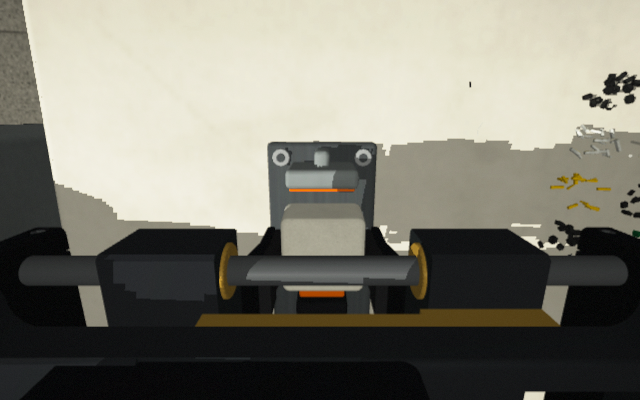

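The held box at (323,247) lines up with the fixed jaw's face at (321,190). Lowering it now.

{"method": "drive_tool", "body": {
  "series": [
    [[0,-0.2,-1.5],0],
    [[0,0,-1.5],0],
    [[0,0,-1],0],
    [[0,0,-0.6],0],
    [[0,0,-0.3],0],
    [[0,0,-0.2],0],
    [[0,0,0],0],
    [[0,0,0],0],
    [[0,0,0],0],
    [[0,0,0],0]
  ]
}}

```text
time: 8.1
ee_pos: [0.5292, 0.0963, 0.0215]
eef_rot: [0.691, 0.723, 0.0, 0.0]
ft_force: [-0.4, 0.6, 2.8]
width: 0.0419
grip_force: 12.0
```

{"method": "drive_tool", "body": {
  "series": [
    [[0,0,0],0],
    [[0,0,0],0],
    [[0,0,0],0],
    [[0,0,0],0],
    [[0,0,0],0],
    [[0,0,1],0],
    [[0,0,3],0],
    [[0,0,5],0],
    [[0,0,5],0],
    [[0,0,5],0]
  ],
  "hand": 0.1
}}

```text
time: 9.35
ee_pos: [0.5287, 0.0964, 0.2136]
eef_rot: [0.691, 0.723, 0.0, 0.0]
ft_force: [1.4, 0.5, 0.0]
width: 0.078
grip_force: 0.0
```

Run:
```python
from h import *
vision.camera("side");vision.camera("side")
c=wrist("w4");s=r.read_state();print(s["time"],s["ee_pos"],yawc(),s["width"])
b=snap("side","s4");a=snap("top","t4")
pickle.dump((a,b),open("c4.pkl","wb"))
o=np.zeros((600,800,3),np.uint8)
o[:360,:320]=cv2.resize(b["color"][160:250,280:360,::-1],None,fx=4,fy=4)
o[360:,:]=cv2.resize(c["color"][100:220,120:520,::-1],None,fx=2,fy=2)
t=cv2.resize(a["color"][175:235,285:395,::-1],None,fx=4,fy=4);o[:240,340:780]=t
cv2.imwrite("pics/m4.png",o)
```

```text
9.5 [0.5302557  0.09676684 0.21441095] 2.544842198959029 0.07815792562204822
```

View pics/m4.png

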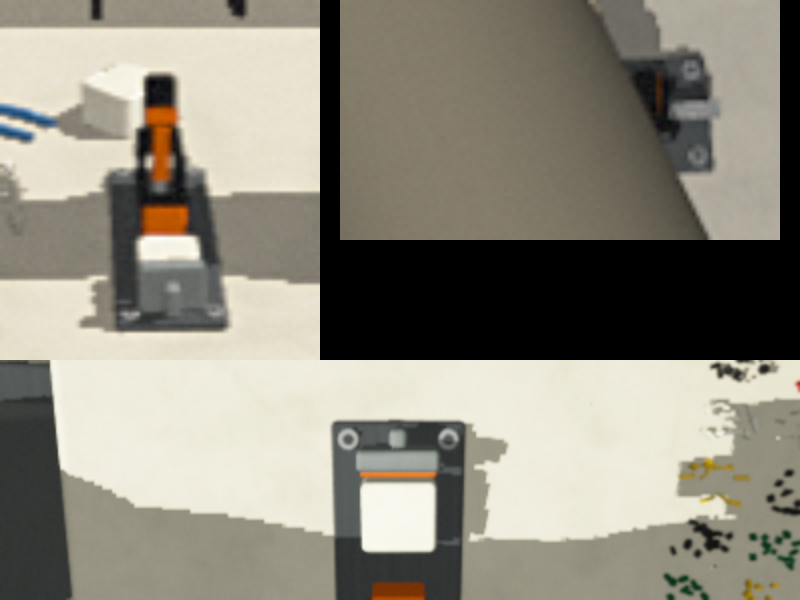

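The housing sits squarely on the bed, with the fixed jaw's orange edge at (398,475) just past the box at (398,517) in the mosaic. Next I turn the tool by 90° over the trigger.

```bash
python3 -c "
from h import *
print(r.read_state()['joint_positions'].round(2))"
```

```text
[ 0.39  0.23 -0.74  1.69  0.16  1.29 -0.34]
```

{"method": "drive_tool", "body": {
  "series": [
    [[0,-1,0],-9],
    [[0,-1,0],-9],
    [[0,-1,0],-9],
    [[0.1,-1,0],-9],
    [[0.1,-1,0],-9],
    [[0.1,-1,0],-9],
    [[0.1,-1,0],-9],
    [[0,-1.5,0],-9],
    [[0,-1.5,0],-9],
    [[0,-1,0],-9]
  ],
  "hand": 0
}}

```text
time: 10.85
ee_pos: [0.5321, -0.0146, 0.2095]
eef_rot: [1.0, 0.019, -0.001, -0.0]
ft_force: [-0.2, -0.4, -0.6]
width: 0.0867
grip_force: 0.0
```

Run:
```python
from h import *
for i in range(4): vision.camera("side")
c=wrist("w5");s=r.read_state();print(s["time"],s["ee_pos"],yawc(),s["width"])
for p in[(.534,.0105,.091),(.5345,-.0215,.108)]: print(proj(c,np.array(p)))
```

```text
11.1 [ 0.53254528 -0.01311367  0.21045752] -87.21990597537811 0.08666158278472304
[294.80141909 192.45977689]
[331.37216559 198.61563509]
```

View pics/w5.png

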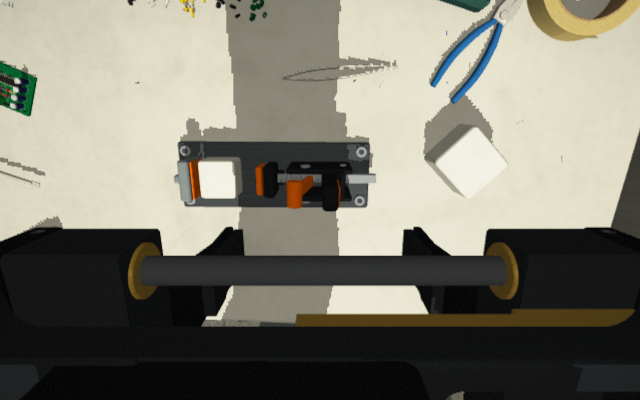

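The bar at (294,192) and the grip at (331,193) appear where predicted. Descending astride them.

{"method": "drive_tool", "body": {
  "series": [
    [[0.15,-0.2,-2],0],
    [[0,0,-2],0],
    [[0,0,-2],0],
    [[0,0,-2],0],
    [[0,0,-2],0],
    [[0,0,-1.5],0],
    [[0,0,-0.5],0],
    [[0,0,0],0],
    [[0,0,0],0],
    [[0,0,0],0]
  ]
}}

```text
time: 12.35
ee_pos: [0.5348, -0.0158, 0.0918]
eef_rot: [1.0, 0.022, 0.001, 0.0]
ft_force: [-0.9, -0.0, 0.0]
width: 0.0869
grip_force: 0.0
```

{"method": "drive_tool", "body": {
  "series": [
    [[0,0,0],0],
    [[0,0,0],0],
    [[0,0,0],0],
    [[0,0,0],0],
    [[0,0,0],0],
    [[0,0,0],0],
    [[0,0,0],0],
    [[0,0,0],0],
    [[0,0,0],0],
    [[0,0,0],0]
  ],
  "hand": 1,
  "newtons": 13
}}

```text
time: 13.6
ee_pos: [0.5346, -0.0116, 0.0918]
eef_rot: [1.0, 0.024, 0.0, -0.002]
ft_force: [-3.7, 14.5, 6.2]
width: 0.0298
grip_force: 13.0
```

```bash
python3 -c "
from h import *
s=r.read_state();print(s['ee_pos'],s['ft_force'],s['width'],s['grip_force'])"
```

```text
[ 0.53459372 -0.01155097  0.09178927] [-3.70868033 14.47655794  6.22565964] 0.029781939830271463 12.995530970030131
```

{"method": "drive_tool", "body": {
  "series": [
    [[0,0.4,0],0],
    [[0,0.4,0],0],
    [[0,0.4,0],0],
    [[0,0,0],0],
    [[0,0,0],0],
    [[0,0,0],0],
    [[0,0,0],0],
    [[0,0,0],0],
    [[0,0,0],0],
    [[0,0,0],0]
  ],
  "hand": 0.35,
  "newtons": 40
}}

```text
time: 14.85
ee_pos: [0.5344, -0.0037, 0.0912]
eef_rot: [1.0, 0.022, -0.0, 0.0]
ft_force: [-0.3, -0.2, -0.4]
width: 0.0566
grip_force: 0.0
```

```bash
cat >> h.py <<'E'
def comps(c,cls):
    hsv=cv2.cvtColor(c["color"],cv2.COLOR_RGB2HSV)
    m=cv2.inRange(hsv,(4,140,100),(20,255,255)) if cls=="o" else cv2.inRange(hsv,(0,0,225),(179,60,255))
    n,l,st,ce=cv2.connectedComponentsWithStats(m);return [(*st[i],*ce[i].round(1)) for i in range(1,n) if st[i,4]>25]
E
python3 - <<'E'
from h import *
c=wrist("w6");s=r.read_state();print(s["ee_pos"],s["ft_force"],s["width"],s["grip_force"])
print(comps(c,"o"))
E
```

```text
[ 0.53442857 -0.00377445  0.09118301] [-0.23690681  0.14559538 -0.39235674] 0.056785252512559004 0.0
[(np.int32(131), np.int32(184), np.int32(25), np.int32(45), np.int32(580), np.float64(141.0), np.float64(207.5)), (np.int32(229), np.int32(192), np.int32(17), np.int32(50), np.int32(497), np.float64(235.3), np.float64(216.9)), (np.int32(279), np.int32(213), np.int32(43), np.int32(43), np.int32(1067), np.float64(299.5), np.float64(236.9)), (np.int32(362), np.int32(225), np.int32(10), np.int32(31), np.int32(58), np.float64(367.5), np.float64(241.0)), (np.int32(190), np.int32(247), np.int32(10), np.int32(25), np.int32(76), np.float64(193.8), np.float64(258.3)), (np.int32(447), np.int32(246), np.int32(9), np.int32(32), np.int32(76), np.float64(451.3), np.float64(260.0)), (np.int32(190), np.int32(273), np.int32(8), np.int32(25), np.int32(81), np.float64(192.7), np.float64(286.7)), (np.int32(447), np.int32(277), np.int32(10), np.int32(21), np.int32(66), np.float64(452.3), np.float64(287.8))]
```

View pics/w6.png

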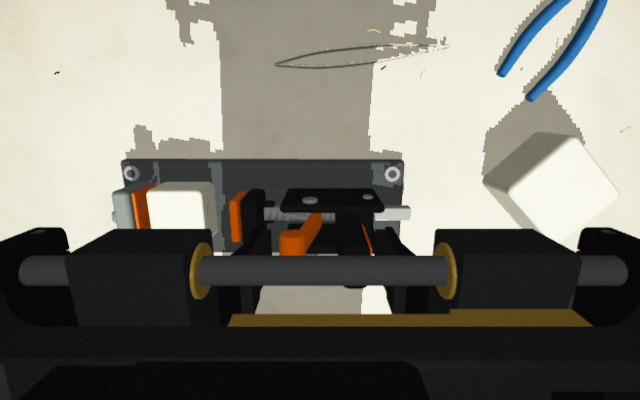

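The wrist view shows the pad's leading edge at u=229, the box's near top edge at about u=208–213, and the finger bar at (290,240). I'll work out the gap.

```bash
cat >> h.py <<'E'
def pad(c):
    hsv=cv2.cvtColor(c["color"],cv2.COLOR_RGB2HSV)
    m=cv2.inRange(hsv,(4,140,100),(20,255,255));u=[]
    for v in range(200,226,2):
        w=np.flatnonzero(m[v,165:262]);u+= [plane(c,165+w[0],v,.041)[1]] if len(w) else []
    g=c["color"].min(2).astype(int);b=[]
    for v in range(196,222,2):
        d=g[v,198:222];b.append(plane(c,198+np.argmin(np.diff(d))+.5,v,.034)[1])
    return np.median(u),np.median(b)
E
python3 - <<'E'
from h import *
c=pickle.load(open("w6.pkl","rb"));print(pad(c))
c5=pickle.load(open("w5.pkl","rb"))
print([plane(c5,q[0],q[6],.041)[1] for q in comps(c5,"o")],comps(c5,"o"))
E
```

```text
(np.float64(0.058308121696251984), np.float64(0.07893055517498215))
[np.float64(0.12425623814531207), np.float64(0.05599760650121524), np.float64(0.022603220960878828), np.float64(-0.22891986410326753), np.float64(0.1979558686495932), np.float64(0.2008505757404704)] [(np.int32(189), np.int32(159), np.int32(12), np.int32(40), np.int32(281), np.float64(194.2), np.float64(177.8)), (np.int32(255), np.int32(164), np.int32(9), np.int32(32), np.int32(192), np.float64(258.8), np.float64(179.7)), (np.int32(287), np.int32(176), np.int32(26), np.int32(33), np.int32(558), np.float64(297.2), np.float64(191.0)), (np.int32(509), np.int32(251), np.int32(9), np.int32(46), np.int32(138), np.float64(513.9), np.float64(274.3)), (np.int32(128), np.int32(252), np.int32(9), np.int32(24), np.int32(67), np.float64(131.9), np.float64(263.4)), (np.int32(128), np.int32(276), np.int32(7), np.int32(20), np.int32(69), np.float64(131.0), np.float64(284.7))]
```

{"method": "drive_tool", "body": {
  "series": [
    [[0,-0.5,0],0],
    [[0,-0.5,0],0],
    [[0,-0.5,0],0],
    [[0,-0.5,0],0],
    [[0,-0.3,0],0],
    [[0,-0.2,0],0],
    [[0,-0.1,0],0],
    [[0,0,0],0],
    [[0,0,0],0],
    [[0,0,0],0]
  ]
}}

```text
time: 16.15
ee_pos: [0.5353, -0.0249, 0.0921]
eef_rot: [1.0, 0.024, 0.001, -0.003]
ft_force: [-0.2, 16.5, 5.8]
width: 0.0569
grip_force: 8.2
```

{"method": "drive_tool", "body": {
  "series": [
    [[0,0.8,0],0],
    [[0,0.8,0],0],
    [[0,0.7,0],0],
    [[0,0.3,0],0],
    [[0,0,0],0],
    [[0,0,0],0],
    [[0,0,0],0],
    [[0,0,0],0],
    [[0,0,0],0],
    [[0,0,0],0]
  ]
}}

```text
time: 17.4
ee_pos: [0.5344, -0.0038, 0.0911]
eef_rot: [1.0, 0.022, -0.0, 0.0]
ft_force: [0.5, 0.3, -0.4]
width: 0.0565
grip_force: 0.0
```

Run:
```python
from h import *
c=wrist("w7");print(r.read_state()["ee_pos"],pad(c))
```

```text
[ 0.53442745 -0.0037586   0.09116121] (np.float64(0.06323499027158255), np.float64(0.07895197600924711))
```

{"method": "drive_tool", "body": {
  "series": [
    [[0,-0.6,0],0],
    [[0,-0.7,0],0],
    [[0,-0.7,0],0],
    [[0,-0.5,0],0],
    [[0,0,0],0],
    [[0,0.7,0],0],
    [[0,0.8,0],0],
    [[0,0.7,0],0],
    [[0,0.3,0],0],
    [[0,0,0],0]
  ]
}}

```text
time: 18.7
ee_pos: [0.5344, -0.0038, 0.0911]
eef_rot: [1.0, 0.022, -0.0, 0.0]
ft_force: [-0.7, 1.0, -0.1]
width: 0.0566
grip_force: 0.0
```

{"method": "drive_tool", "body": {
  "series": [
    [[0,-0.6,0],0],
    [[0,-0.7,0],0],
    [[0,-0.7,0],0],
    [[0,-0.5,0],0],
    [[0,0,0],0],
    [[0,0.7,0],0],
    [[0,0.8,0],0],
    [[0,0.7,0],0],
    [[0,0.3,0],0],
    [[0,0,0],0]
  ]
}}

```text
time: 19.95
ee_pos: [0.5344, -0.0038, 0.0911]
eef_rot: [1.0, 0.022, -0.0, 0.0]
ft_force: [-0.1, 0.3, -0.1]
width: 0.0564
grip_force: 0.0
```

Run:
```python
from h import *
c=wrist("w8");print(r.read_state()["ee_pos"],pad(c))
```

```text
[ 0.53440714 -0.00405143  0.0910985 ] (np.float64(0.07334392911387931), np.float64(0.07879964049966683))
```

{"method": "drive_tool", "body": {
  "series": [
    [[0,-0.6,0],0],
    [[0,-0.7,0],0],
    [[0,-0.7,0],0],
    [[0,-0.5,0],0],
    [[0,0,0],0],
    [[0,0.7,0],0],
    [[0,0.8,0],0],
    [[0,0.7,0],0],
    [[0,0.3,0],0],
    [[0,0,0],0]
  ]
}}

```text
time: 21.25
ee_pos: [0.5344, -0.0038, 0.0911]
eef_rot: [1.0, 0.022, -0.0, 0.0]
ft_force: [0.2, -0.6, -0.6]
width: 0.0566
grip_force: 0.0
```

Run:
```python
from h import *
c=wrist("w9");print(r.read_state()["ee_pos"],pad(c))
m=comps(c,"o")[:3];print(m)
im=c["color"][150:250,90:290,::-1];cv2.imwrite("pics/w9c.png",cv2.resize(im,None,fx=4,fy=4))
```

```text
[ 0.53441274 -0.00406099  0.09112814] (np.float64(0.07775358282687819), np.float64(0.08080405887000472))
[(np.int32(131), np.int32(184), np.int32(25), np.int32(45), np.int32(556), np.float64(140.5), np.float64(207.5)), (np.int32(200), np.int32(191), np.int32(19), np.int32(40), np.int32(349), np.float64(206.2), np.float64(210.6)), (np.int32(279), np.int32(213), np.int32(43), np.int32(43), np.int32(1073), np.float64(299.5), np.float64(236.8))]
```

View pics/w9c.png

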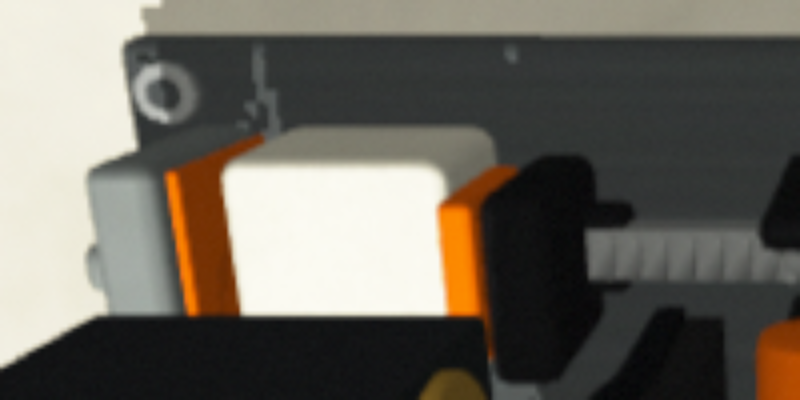

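The pad, at (460,240) in the crop, now meets the housing, with a few mm left to the fixed jaw. I'll squeeze in small steps and watch the force.

{"method": "drive_tool", "body": {
  "series": [
    [[0,-0.5,0],0],
    [[0,-0.5,0],0],
    [[0,-0.4,0],0],
    [[0,-0.2,0],0],
    [[0,-0.1,0],0],
    [[0,0,0],0],
    [[0,0,0],0],
    [[0,0,0],0],
    [[0,0,0],0],
    [[0,0,0],0]
  ]
}}

```text
time: 22.55
ee_pos: [0.535, -0.0184, 0.092]
eef_rot: [1.0, 0.023, 0.001, -0.001]
ft_force: [-1.0, 9.0, 7.1]
width: 0.0569
grip_force: 4.6
```

{"method": "drive_tool", "body": {
  "series": [
    [[0,-0.1,0],0],
    [[0,-0.1,0],0],
    [[0,0,0],0],
    [[0,0,0],0],
    [[0,0,0],0],
    [[0,0,0],0],
    [[0,0,0],0],
    [[0,0,0],0],
    [[0,0,0],0],
    [[0,0,0],0]
  ]
}}

```text
time: 23.8
ee_pos: [0.5351, -0.0205, 0.0921]
eef_rot: [1.0, 0.023, 0.001, -0.001]
ft_force: [-1.4, 8.1, 7.7]
width: 0.0567
grip_force: 4.5
```

{"method": "drive_tool", "body": {
  "series": [
    [[0,-0.1,0],0],
    [[0,-0.1,0],0],
    [[0,0,0],0],
    [[0,0,0],0],
    [[0,0,0],0],
    [[0,0,0],0],
    [[0,0,0],0],
    [[0,0,0],0],
    [[0,0,0],0],
    [[0,0,0],0]
  ]
}}

```text
time: 25.05
ee_pos: [0.5352, -0.0221, 0.0922]
eef_rot: [1.0, 0.023, 0.001, -0.002]
ft_force: [-1.2, 10.5, 7.7]
width: 0.0564
grip_force: 5.2
```

{"method": "drive_tool", "body": {
  "series": [
    [[0,-0.1,0],0],
    [[0,-0.1,0],0],
    [[0,0,0],0],
    [[0,0,0],0],
    [[0,0,0],0],
    [[0,0,0],0],
    [[0,0,0],0],
    [[0,0,0],0],
    [[0,0,0],0],
    [[0,0,0],0]
  ]
}}

```text
time: 26.3
ee_pos: [0.5353, -0.0236, 0.0923]
eef_rot: [1.0, 0.023, 0.001, -0.002]
ft_force: [-0.6, 12.5, 9.8]
width: 0.0566
grip_force: 5.9
```

{"method": "drive_tool", "body": {
  "series": [
    [[0,-0.1,0],0],
    [[0,0,0],0],
    [[0,0,0],0],
    [[0,0,0],0],
    [[0,0,0],0],
    [[0,0,0],0],
    [[0,0,0],0],
    [[0,0,0],0],
    [[0,0,0],0],
    [[0,0,0],0]
  ]
}}

```text
time: 27.55
ee_pos: [0.5353, -0.0244, 0.0922]
eef_rot: [1.0, 0.023, 0.001, -0.002]
ft_force: [-1.7, 12.4, 8.1]
width: 0.0569
grip_force: 6.2
```

{"method": "drive_tool", "body": {
  "series": [
    [[0,-0.1,0],0],
    [[0,-0.1,0],0],
    [[0,0,0],0],
    [[0,0,0],0],
    [[0,0,0],0],
    [[0,0,0],0],
    [[0,0,0],0],
    [[0,0,0],0],
    [[0,0,0],0],
    [[0,0,0],0]
  ]
}}

```text
time: 28.8
ee_pos: [0.5353, -0.025, 0.0922]
eef_rot: [1.0, 0.024, 0.001, -0.003]
ft_force: [-0.8, 17.2, 6.4]
width: 0.0568
grip_force: 8.3
```

{"method": "drive_tool", "body": {
  "series": [
    [[0,0.8,0],0],
    [[0,0.8,0],0],
    [[0,0.7,0],0],
    [[0,0.3,0],0],
    [[0,0,0],0],
    [[0,0,0],0],
    [[0,0,0],0],
    [[0,0,0],0],
    [[0,0,0],0],
    [[0,0,0],0]
  ]
}}

```text
time: 30.05
ee_pos: [0.5344, -0.0038, 0.0912]
eef_rot: [1.0, 0.022, 0.0, 0.0]
ft_force: [0.2, -0.2, -0.6]
width: 0.0565
grip_force: 0.0
```

{"method": "drive_tool", "body": {
  "series": [
    [[0,-0.3,0],0],
    [[0,-0.3,0],0],
    [[0,-0.2,0],0],
    [[0,-0.1,0],0],
    [[0,0,0],0],
    [[0,0,0],0],
    [[0,0,0],0],
    [[0,0,0],0],
    [[0,0,0],0],
    [[0,0,0],0]
  ]
}}

```text
time: 31.3
ee_pos: [0.5346, -0.0124, 0.0913]
eef_rot: [1.0, 0.022, 0.0, -0.0]
ft_force: [0.7, 4.9, 3.9]
width: 0.0567
grip_force: 2.6
```

{"method": "drive_tool", "body": {
  "series": [
    [[0,-0.1,0],0],
    [[0,-0.1,0],0],
    [[0,0,0],0],
    [[0,0,0],0],
    [[0,0,0],0],
    [[0,0,0],0],
    [[0,0,0],0],
    [[0,0,0],0],
    [[0,0,0],0],
    [[0,0,0],0]
  ]
}}

```text
time: 32.55
ee_pos: [0.5347, -0.0133, 0.0915]
eef_rot: [1.0, 0.023, 0.0, -0.001]
ft_force: [0.1, 9.1, 5.5]
width: 0.0565
grip_force: 4.3
```

Run:
```python
from h import *
s=r.read_state();print(s["ee_pos"],s["ft_force"],s["grip_force"])
c=wrist("w10");print(pad(c),comps(c,"o")[:3])
```

```text
[ 0.53468222 -0.01334794  0.09149786] [0.0739244  9.06790014 5.53263156] 4.255754202604294
(np.float64(0.08067549577073178), np.float64(0.07028227647950439)) [(np.int32(118), np.int32(186), np.int32(18), np.int32(43), np.int32(385), np.float64(124.8), np.float64(208.4)), (np.int32(181), np.int32(191), np.int32(19), np.int32(38), np.int32(293), np.float64(187.3), np.float64(210.8)), (np.int32(268), np.int32(213), np.int32(37), np.int32(43), np.int32(976), np.float64(286.3), np.float64(237.1))]
```

{"method": "drive_tool", "body": {
  "series": [
    [[0,-0.1,0],0],
    [[0,0,0],0],
    [[0,0,0],0],
    [[0,0,0],0],
    [[0,0,0],0],
    [[0,0,0],0],
    [[0,0,0],0],
    [[0,0,0],0],
    [[0,0,0],0],
    [[0,0,0],0]
  ]
}}

```text
time: 33.85
ee_pos: [0.5347, -0.0138, 0.0916]
eef_rot: [1.0, 0.023, 0.0, -0.001]
ft_force: [-0.9, 11.3, 6.0]
width: 0.0568
grip_force: 5.1
```

{"method": "drive_tool", "body": {
  "series": [
    [[0,-0.1,0],0],
    [[0,0,0],0],
    [[0,0,0],0],
    [[0,0,0],0],
    [[0,0,0],0],
    [[0,0,0],0],
    [[0,0,0],0],
    [[0,0,0],0],
    [[0,0,0],0],
    [[0,0,0],0]
  ]
}}

```text
time: 35.1
ee_pos: [0.5348, -0.0142, 0.0916]
eef_rot: [1.0, 0.023, 0.0, -0.001]
ft_force: [-0.9, 12.2, 6.1]
width: 0.0569
grip_force: 6.0
```

{"method": "drive_tool", "body": {
  "series": [
    [[0,-0.1,0],0],
    [[0,0,0],0],
    [[0,0,0],0],
    [[0,0,0],0],
    [[0,0,0],0],
    [[0,0,0],0],
    [[0,0,0],0],
    [[0,0,0],0],
    [[0,0,0],0],
    [[0,0,0],0]
  ]
}}

```text
time: 36.35
ee_pos: [0.5348, -0.0146, 0.0917]
eef_rot: [1.0, 0.023, 0.001, -0.002]
ft_force: [-1.0, 13.9, 7.5]
width: 0.0566
grip_force: 6.8
```

{"method": "drive_tool", "body": {
  "series": [
    [[0,-0.1,0],0],
    [[0,0,0],0],
    [[0,0,0],0],
    [[0,0,0],0],
    [[0,0,0],0],
    [[0,0,0],0],
    [[0,0,0],0],
    [[0,0,0],0],
    [[0,0,0],0],
    [[0,0,0],0]
  ]
}}

```text
time: 37.6
ee_pos: [0.5348, -0.015, 0.0918]
eef_rot: [1.0, 0.024, 0.001, -0.002]
ft_force: [-2.1, 15.0, 7.3]
width: 0.0569
grip_force: 7.7
```

{"method": "drive_tool", "body": {
  "series": [
    [[0,0.5,0],0],
    [[0,0.5,0],0],
    [[0,0.5,0],0],
    [[0,0,0],0],
    [[0,0,0],0],
    [[0,0,1],0],
    [[0,0,3],0],
    [[0,0,4],0],
    [[0,0,4],0],
    [[0,0,0],0]
  ]
}}

```text
time: 38.85
ee_pos: [0.5362, -0.0037, 0.2151]
eef_rot: [1.0, 0.022, 0.003, 0.0]
ft_force: [0.5, -0.3, -0.5]
width: 0.0566
grip_force: 0.0
```

Run:
```python
from h import *
for i in range(4): vision.camera("side")
c=wrist("w11");s=r.read_state();print(s["time"],s["ee_pos"],s["ft_force"])
print([(q,plane(c,q[0],q[6],.041)[1],plane(c,q[0],q[6],.091)[1]) for q in comps(c,"o")[:3]])
cv2.imwrite("pics/w11c.png",cv2.resize(c["color"][120:230,150:400,::-1],None,fx=3.2,fy=3.2))
```

```text
39.1 [ 0.53380781 -0.00388957  0.21012611] [ 0.31448118 -0.72385031  0.31390617]
[((np.int32(198), np.int32(163), np.int32(9), np.int32(39), np.int32(185), np.float64(201.9), np.float64(181.4)), np.float64(0.12457466773079176), np.float64(0.10510030206032075)), ((np.int32(240), np.int32(166), np.int32(9), np.int32(32), np.int32(159), np.float64(242.9), np.float64(181.8)), np.float64(0.08100455112397191), np.float64(0.06825301406543255)), ((np.int32(297), np.int32(177), np.int32(25), np.int32(34), np.int32(548), np.float64(307.3), np.float64(193.0)), np.float64(0.021543359640078967), np.float64(0.017966629319258784))]
```

View pics/w11c.png

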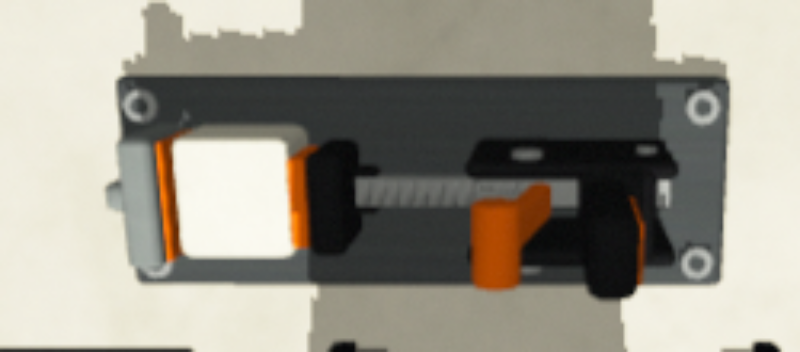

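The housing is held squarely between both orange faces at (165,200) and (300,200) in the crop. The trigger is fully back and the fingers are clear, so I'm handing in.

```bash
python3 -c "
from h import *
print(r.close_job())"
```

```text
the job is handed in; nothing more can be done
None
```

I set the housing on the clamp bed, clamped it with the trigger alone, released the trigger, backed the arm clear and handed the job in. From the trigger forces I estimate it is held at about 8–13 N; that is not a direct reading, and the hand-in gave no verdict.

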